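# Bring the small ribbon spool round to the price block

### The job

Push gently with a fingertip against an arm of the revolving display so that it turns, not too fast, until the small spool stands right behind the price block, and leave it at rest there. Do not touch, lift or spill any of the three products on the display, and leave the other things on the counter where they are.

Things in the scene. Friction and masses are not known exactly. Their poses are not given: they have to be found in the camera images.
- hub (a point): Point on the vertical axle of the revolving display, 75 mm above the counter. The display's wooden top has a round hub (radius 17 mm, top 86 mm above the counter) and three straight arms 120 degrees apart, bars 16 mm wide, underside 65 mm and top 75 mm above the counter, bare from the hub out to 67 mm from the axle, where the trays begin; between the arms it is open down to the foot.
- foot: Fixed round steel foot under the turning top, radius 70 mm, 12 mm high near its middle, with a post of radius 12 mm up to the hub. A flat bracket (24 mm wide, 6 mm high) runs out from it along -x and carries the price block, fixed. Origin on the axle at counter height, z up; its x axis points from the price block to the axle.
- price_spot (a point): The place right behind the price block where the small spool must come to stand: 105 mm from the axle, on the line from the axle to the price block, 75 mm above the counter. The price block (wooden block with an upright card, 20 x 55 x 39 mm, on a plain wooden riser 36 mm high; card top 75 mm above the counter) is centred 54 mm farther out.
- carousel (a joint): Turn of the three-armed top since the start, rad; 0 at the start, grows counter-clockwise from above; no end stops. It turns stiffly (about 1.3 N at 50 mm from the axle) and stops almost at once when no longer pushed. Each arm ends in a tray, radius 38 mm, centred 105 mm from the axle, floor 75 mm and rim 81 mm above the counter, one product in its middle (2 mm), so each arm points at a product.
- small_spool: The small wooden spool wound with ribbon, 46 mm across and 30 mm high, the narrowest of the three products. Stands loose in a tray. Origin at the centre of its underside, z up.
- wide_spool: The wide flat wooden spool wound with ribbon, 64 mm across and 22 mm high. Stands loose in another tray. Origin at the centre of its underside, z up.
- pot: Round lidded pot, 63 mm across and 34 mm high. Stands loose in the third tray. Origin at the centre of its underside, z up.
- bell: Counter bell, 85 mm across, 59 mm high, loose on the counter to the right; not to be moved. Origin at the centre of its underside.
- ink_pad: Flat ink pad tin, 57 x 87 x 18 mm, loose on the counter to the left; not to be moved. Origin at the centre of its underside.
- stamp: Rubber stamp with a turned wooden handle, 30 x 40 x 69 mm, loose on the counter to the left; not to be moved. Origin at the centre of its underside.
- tumbler: Empty glass tumbler, 71 mm across, 106 mm high, loose on the counter beyond the display; not to be moved. Origin at the centre of its underside.
Not all that is in view belongs to the job. What is shaped like the small_spool but green, orange or red is not meant.

How it is judged:
By the outcome, as a careful person would: the job done as asked, in the order asked, and still so for the second after the job is handed in, with the robot touching nothing.
It also fails if it takes over 48 s, if anything falls off the work surface, if the arm or the gripper's body presses on something with over 40 N, if the wrist force passes 120 N, or if a joint passes its speed limit or range.

### The arm

A 6-joint arm with a two-finger parallel gripper is mounted at the origin on a cart in front of the work surface, level with it; the furniture and walls round the work are solid. World frame = base frame: x ahead of the robot, y to its left, z up, the work surface at z = 0. Lengths are in m, angles in degrees, forces in N, time in s.
With the tool pointing down it reaches from about 0.25 to 0.725 m from the base axis. Payload 9.7 kg.
Tool frame: the origin (TCP) lies at the very end of the fingers, on their centre line; the grasp point (between the pads) lies 19 mm behind it; z points along the fingers, y is the line along which they close (so a half turn about z gives the same grasp; the last joint's range is limited). The gripper opens to 85 mm and grips with 20 to 120 N. Pads are 22 mm wide; open, the fingers measure 114 mm over their backs; the gripper's body (76 mm by 85 mm) begins 54 mm behind the grasp point. The pads swing forward as they close: fully open they stand 13 mm farther back than shut.
Start: joints at [-65.776, 4.979, 10.078, 95.1, 0, 90], TCP at [0.226, -0.502, 0.231] pointing down, gripper open.
Joint ranges: [-179.16, 179.16], [-48.56, 103.87], [-65.8, 70.77], [-126.05, 130.52], [-82.76, 87.17], [-180, 180]. Speed limits (degrees/s): [127.2, 127.2, 147.25, 180, 180, 180].

### API

Orientations are given as [roll, pitch, yaw] about the fixed x, y, z axes, in that order (R = Rz(yaw) Ry(pitch) Rx(roll)).
In Python, from workcell import bot gives the robot as it stands.
- The arm moves only by the tool arm_command, never from a script. Its argument "series" is a list of rows, each a list of 4 numbers: the shift along the tool's x, y, z in m, then the turn about the tool's z in rad. A call has exactly 5 rows; each row is the pose to reach, as a shift and turn from the pose commanded when the call began, along the tool's axes at that moment; what a row does not reach only later rows make up. A row lasts 1/10 s, in which the tool goes at most 50 mm and 8.59 degrees, less where a joint would pass 70% of its speed; a pose out of reach is approached as far as the arm can. A call with a gripper value outside its range is refused whole. "hand" is the finger opening in m, from 0 to 0.0854, set as the call begins (left out, the last holds). The fingers move at their own pace and stop on an object; "grip_force" is the grip in N (left out, the last holds). Time passes only in rows, so rows that repeat a pose let the fingers close, or fill a call up. It gives the time, the measured TCP pose, the force, the opening and the grip force at its end, in the units of the state.
- bot.get_obs(): the state, without advancing time (a new reading comes with each control period).
- bot.camera(name): name is "scene" or "top"; returns a dict with "color" (480x640x3 uint8, blue, green, red), "camera_matrix" (3x3 intrinsics, pixels), "xyz" and "orientation" of the camera in the world. Camera axes: x right, y up, looking along -z (the intrinsics and any distortion apply to the point x, -y, -z); pixel columns grow to the right and rows downward; lengths in m; the calibration is good to about 2 mm. A picture is of the moment at which its call begins. There is no depth.
- bot.job_done(): hands the job in; it is judged then, once.
Trained networks look in the newest picture that a camera, given by its name, has taken for a name from the list of things; names that differ only in an ending like _2 or _b are one class to them, and where a whole thing is asked for, a point or a joint stands for the part that bears it (a point fixed in the world has none). Each returns a list of dicts, best first, with "confidence" (0 to 1); they miss things now and then, are a little off and sometimes report something else, mostly with a low value. They report only what shows in the picture. A call takes as long as a camera call. They do not tell look-alikes from the thing itself.
- bot.find_in(camera, target): "location" ([column, row] in pixels, amid what is visible of it).
- bot.mark_of(camera, target): "location" ([column, row] in pixels: a listed point, or the origin of a listed thing).
The state is a dict: "time": time; "q": joint angles; "qd": joint speeds; "joint_efforts": joint torques, N m; "ee_pos": TCP position; "tcp_rot": TCP orientation; "wrist_force": force on the tool from outside, world axes, zero at the start; "torque": the same for the moment, N m; "opening": finger opening in m; "grasp_force": force on a finger pad.
Only numpy, scipy, OpenCV 4.12 (cv2) and the standard library are available. Lean on these libraries where they do the work, as an engineer would, in place of code of your own. Each camera call takes 0.05 s, during which the arm holds its last target. There are 200 camera calls.

## Working session

There is one attempt and no reset: what is moved stays moved. The work goes in short steps, Python scripts to look and compute and a tool call to move; the robot and the scene stay as the last step left them, time stands still between calls to the robot, and variables do not carry over. Pictures are saved under pics/ and viewed, at most 10 in all, crops included, and the job is handed in when it is done.

Besides the shell and the picture viewer there is one more tool, called after ">>>" as a command line: name --pt "numbers of a row" for each row, then --argument value for the rest. arm_command: Moves the arm, as the interface text tells. Its arguments: {"type":"object","properties":{"series":{"type":"array"},"hand":{"type":"number"},"grip_force":{"type":"number"}},"required":["series"]}

```bash
mkdir -p pics; ls; cat > h.py <<'E'
import numpy as np, cv2
from workcell import bot
from scipy.spatial.transform import Rotation as R
def rot(o):
    o=np.array(o,float)
    return o if o.shape==(3,3) else R.from_euler('xyz',o,degrees=True).as_matrix()
def ray(c,px,z):
    K=np.array(c["camera_matrix"]);d=np.linalg.inv(K)@[px[0],px[1],1]
    w=rot(c["orientation"])@[d[0],-d[1],-d[2]];p=np.array(c["xyz"])
    return p+w*(z-p[2])/w[2]
def proj(c,P):
    v=rot(c["orientation"]).T@(np.array(P)-c["xyz"]);K=np.array(c["camera_matrix"])
    u=K@[v[0],-v[1],-v[2]];return u[:2]/u[2]
E
python3 - <<'E'
from h import *
print(bot.get_obs())
Z=dict(hub=.075,price_spot=.075,small_spool=.075,wide_spool=.075,pot=.075,foot=0,bell=0,ink_pad=0,stamp=0,tumbler=0)
for n in("top","scene"):
    c=bot.camera(n);cv2.imwrite(f"pics/{n}0.png",c["color"]);print(n,c["xyz"],c["orientation"],[k for k in c])
    for t,z in Z.items():
        for m in bot.mark_of(n,t)[:4]: print(t,np.round(m["location"]),round(m["confidence"],2),np.round(ray(c,m["location"],z),3))
E
```

```text
pics
{'time': 0.0, 'q': array([-6.57749920e+01,  5.01000931e+00,  1.00343259e+01,  9.50974691e+01,
        6.62235529e-04,  9.00009889e+01]), 'qd': array([ 0.02203407, -0.02483792, -0.07535745, -0.09847313, -0.05941947,
       -0.17213502]), 'joint_efforts': array([-3.56983865e-04, -5.20391607e+01,  4.64799535e+01,  1.63403997e-02,
       -5.25690621e-05,  3.01977127e-05]), 'ee_pos': array([ 0.22559103, -0.50136938,  0.23059237]), 'tcp_rot': array([-1.79926847e+02, -6.60972423e-04,  2.42240183e+01]), 'wrist_force': array([ 0.09836879, -0.77687717, -0.45855137]), 'torque': array([ 0.07026462, -0.02734239,  0.01144279]), 'grasp_force': 0.0, 'opening': 0.08535306202063841}
top [ 0.34679158 -0.08820786  1.59910548] [ 9.30710426e+00 -7.43738951e-02 -8.89158027e+01] ['color', 'camera_matrix', 'xyz', 'orientation']
hub [278. 260.] 0.71 [0.554 0.011 0.075]
price_spot [275. 302.] 0.81 [0.45  0.014 0.075]
price_spot [279. 265.] 0.4 [0.541 0.007 0.075]
small_spool [316. 258.] 0.87 [ 0.559 -0.084  0.075]
small_spool [358. 246.] 0.83 [ 0.594 -0.188  0.075]
small_spool [329. 299.] 0.55 [ 0.458 -0.
[... 451 characters left out ...]
0.   ]
scene [-0.29291378  0.64531629  0.88311081] [ 5.46165166e+01 -5.77633856e-02 -1.27371817e+02] ['color', 'camera_matrix', 'xyz', 'orientation']
hub [312. 251.] 0.68 [0.557 0.01  0.075]
hub [219. 330.] 0.59 [0.465 0.302 0.075]
price_spot [340. 272.] 0.58 [0.462 0.007 0.075]
small_spool [378. 275.] 0.88 [ 0.404 -0.052  0.075]
small_spool [393. 257.] 0.78 [ 0.43  -0.12   0.075]
small_spool [347. 235.] 0.77 [ 0.556 -0.092  0.075]
wide_spool [317. 280.] 0.86 [0.468 0.063 0.075]
pot [270. 240.] 0.91 [0.65  0.063 0.075]
foot [312. 278.] 0.62 [0.555 0.014 0.   ]
ink_pad [240. 353.] 0.59 [0.454 0.269 0.   ]
stamp [221. 329.] 0.86 [0.534 0.266 0.   ]
stamp [346. 235.] 0.64 [ 0.637 -0.16   0.   ]
```

```bash
python3 - <<'E'
import cv2
a=cv2.imread("pics/top0.png")[150:350,150:470];cv2.imwrite("pics/top0c.png",cv2.resize(a,None,fx=2.5,fy=2.5,interpolation=cv2.INTER_CUBIC))
E
```

```text
(no output)
```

View pics/top0c.png

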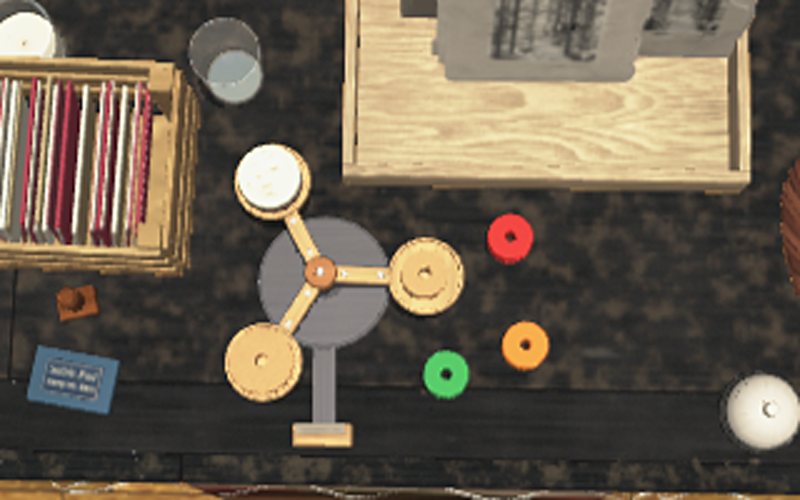

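View pics/scene0.png

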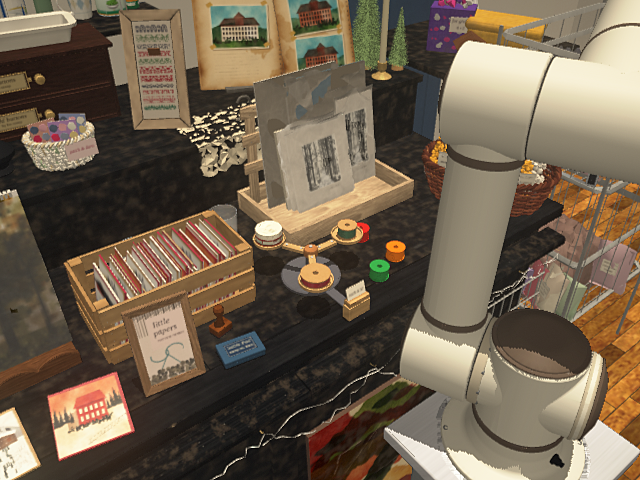

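Five spool-like things appear in the top view. The small spool is wooden and in the display's tray at about (319,258). Red (354,245), green (328,299) and orange (360,288) lie on the counter and are look-alikes. The fifth, at (254,295), is the wide spool in another tray. I still need to check that the wooden shelf tray behind is low enough for the pot's tray to pass. I'll confirm both in one overlay crop.

```bash
python3 - <<'E'
from h import *
H=np.array([.556,.0105,.075]);out=[]
for n,(x0,y0,w,h) in(("top",(225,190,140,150)),("scene",(230,185,190,140))):
    c=bot.camera(n);s=4 if n=="top" else 3
    s=400/w if n=="top" else 400/w
    s=4.2*0.67 if 0 else 400/w
    im=cv2.resize(c["color"][y0:y0+h,x0:x0+w],None,fx=s,fy=s,interpolation=cv2.INTER_CUBIC)
    D=lambda P:tuple(np.int32((proj(c,P)-[x0,y0]+.5)*s))
    for a in(-92,28,148): cv2.line(im,D(H),D(H+.105*np.array([np.cos(np.radians(a)),np.sin(np.radians(a)),0])),(255,0,255),1)
    for P in(H+[-.105,0,0],H+[-.159,0,0]): cv2.circle(im,D(P),3,(0,255,255),-1)
    t=np.linspace(0,2*np.pi,90)
    for r,z in((.143,.065),(.07,.010)): cv2.polylines(im,[np.array([D([H[0]+r*np.cos(a),H[1]+r*np.sin(a),z]) for a in t])],True,(255,255,0),1)
    # extent of possible shelf heights
    o=np.zeros((440,400,3),np.uint8);o[:min(440,im.shape[0])]=im[:440];out.append(o)
cv2.imwrite("pics/ov1.png",np.hstack(out))
E
```

```text
(no output)
```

View pics/ov1.png

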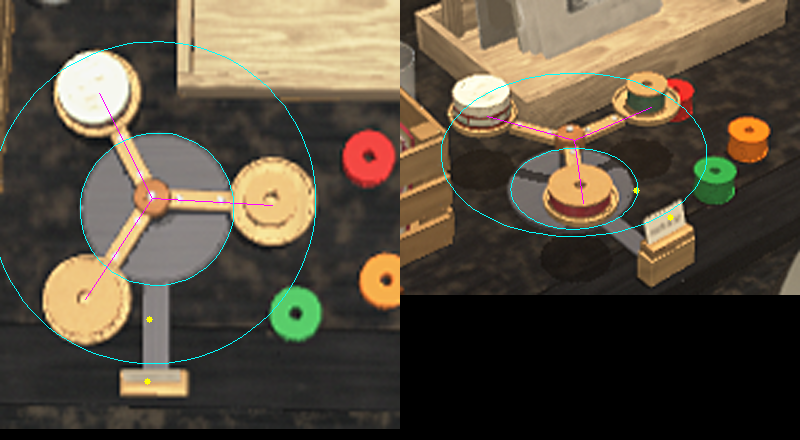

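```bash
python3 - <<'E'
from h import *
c=bot.camera("top");s=bot.camera("scene")
for z in(0,.02,.04,.06): print("corner top-view",z,ray(c,(287.3,221.5),z).round(3),"edge top scene",ray(s,(291.8,230),z).round(3), ray(s,(291.8,245.8),z).round(3))
g=cv2.resize(c["color"],None,fx=4,fy=4,interpolation=cv2.INTER_CUBIC)
hsv=cv2.cvtColor(g,cv2.COLOR_BGR2HSV)
m=((hsv[...,0]>5)&(hsv[...,0]<30)&(hsv[...,2]>110)).astype(np.uint8); m|=((hsv[...,2]>150)).astype(np.uint8)
m[:, :225*4]=0;m[:, 345*4:]=0;m[:195*4]=0;m[330*4:]=0
mo=cv2.morphologyEx(m,cv2.MORPH_OPEN,cv2.getStructuringElement(cv2.MORPH_ELLIPSE,(37,37)))
cs,_=cv2.findContours(mo,cv2.RETR_EXTERNAL,cv2.CHAIN_APPROX_NONE)
for k in cs:
    if cv2.contourArea(k)>1500:
        (x,y),r=cv2.minEnclosingCircle(k);x,y=(x+.5)/4-.5,(y+.5)/4-.5
        print("blob",round(x,1),round(y,1),"r",round(r/4,1),cv2.boundingRect(k),ray(c,(x,y),.081).round(4))
mb=m[312*4:330*4,255*4:300*4];ys,xs=np.nonzero(mb);x=xs.mean()/4+255;y=ys.mean()/4+312
print("block",x,y,xs.min()/4+255,xs.max()/4+255,ys.min()/4+312,ys.max()/4+312,ray(c,(x,y),.05).round(4))
# bracket: grey, row profile
for r in(295,300,305,310): print(r,c["color"][r,262:292].sum(1)//3)
r=c["color"][250:270,268:290].astype(int);print(((r[...,2]-r[...,0]>60)&(r.sum(2)<420)).astype(int))
E
```

```text
corner top-view 0 [ 0.667 -0.007  0.   ] edge top scene [ 0.739 -0.061  0.   ] [ 0.683 -0.021 -0.   ]
corner top-view 0.02 [ 0.663 -0.008  0.02 ] edge top scene [ 0.716 -0.045  0.02 ] [ 0.661 -0.006  0.02 ]
corner top-view 0.04 [ 0.659 -0.009  0.04 ] edge top scene [ 0.693 -0.029  0.04 ] [0.639 0.009 0.04 ]
corner top-view 0.06 [ 0.655 -0.01   0.06 ] edge top scene [ 0.669 -0.013  0.06 ] [0.617 0.024 0.06 ]
blob 278.5 323.5 r 11.9 (1068, 1274, 96, 41) [0.3962 0.0041 0.081 ]
blob 255.2 293.8 r 16.6 (960, 1116, 124, 127) [0.4679 0.0636 0.081 ]
blob 278.0 258.4 r 7.0 (1086, 1008, 56, 55) [0.557  0.0101 0.081 ]
blob 319.3 260.0 r 16.2 (1214, 979, 129, 125) [ 0.555  -0.0928  0.081 ]
blob 258.4 221.5 r 15.4 (975, 830, 120, 105) [0.6496 0.0619 0.081 ]
blob 315.7 208.4 r 30.5 (1148, 780, 232, 112) [ 0.6861 -0.0815  0.081 ]
block 278.99162189818367 323.14421847019696 267.0 290.75 312.0 328.5 [0.3981 0.0048 0.05  ]
295 [191 190 192 191 191 184 203 206 134  54  38  41  39 133 132 133 132 135
 134 133 135 140  66  47  44  46  44  46  46  45]
300 [192 190 190 175 151 205 217 117  39  46  57  52  
[... 567 characters left out ...]
 0 0 0 0 0 0 0 0 0 0 0 0 0 1 0 0 0 0 0 0]
 [0 0 0 0 1 0 0 0 0 0 0 0 0 0 0 1 0 0 0 0 0 0]
 [0 0 0 0 1 0 0 0 1 0 0 0 0 0 0 0 1 0 0 0 0 0]
 [0 0 0 0 0 0 0 0 0 0 0 0 0 0 0 0 1 0 0 0 0 0]
 [0 0 0 0 0 0 0 1 0 0 0 0 0 0 0 0 1 0 0 0 0 0]
 [0 0 0 0 1 0 0 0 0 0 0 0 0 0 0 0 1 0 0 0 0 0]
 [0 0 0 0 0 0 0 0 0 0 0 0 0 0 0 1 0 0 0 0 0 0]
 [0 0 0 0 0 1 0 0 0 0 0 0 0 0 1 1 1 0 0 0 0 0]
 [0 0 0 0 0 1 1 0 0 0 0 0 0 1 1 0 0 0 0 0 0 0]
 [0 0 0 0 0 0 1 1 1 1 1 1 1 1 0 0 0 0 0 0 0 0]
 [0 0 0 0 0 0 0 0 0 1 1 1 0 0 0 0 0 0 0 0 0 0]
 [0 0 0 0 0 0 0 0 0 1 0 0 0 0 0 0 0 0 0 0 0 0]
 [0 0 0 0 0 0 0 0 0 0 0 0 0 0 0 0 0 0 0 0 0 0]
 [0 0 0 0 0 0 0 0 1 0 0 0 0 0 0 0 0 0 0 0 0 0]
 [0 0 0 0 0 0 0 0 0 0 0 0 0 0 0 0 0 0 0 0 0 0]]
```

>>> arm_command --pt "0.03 -0.015 0 0" --pt "0.07 -0.037 0 0" --pt "0.113 -0.06 0 0" --pt "0.157 -0.083 0 0" --pt "0.2 -0.105 0 0" --hand 0 --grip_force 20

```text
time: 1.8
ee_pos: [0.3657, -0.3221, 0.2315]
tcp_rot: [180.0, -0.0, 24.2]
wrist_force: [0.7, -1.3, -0.0]
opening: 0.0122
grasp_force: 0.0
```

>>> arm_command --pt "0.043 -0.023 0 0" --pt "0.087 -0.046 0 0" --pt "0.13 -0.069 0 0" --pt "0.174 -0.092 0 0" --pt "0.217 -0.115 0 0"

```text
time: 2.3
ee_pos: [0.5167, -0.1279, 0.2315]
tcp_rot: [180.0, -0.0, 24.2]
wrist_force: [1.0, -1.4, -0.0]
opening: -0.0003
grasp_force: 0.0
```

>>> arm_command --pt "0.04 -0.021 0 -0.13" --pt "0.075 -0.04 0 -0.26" --pt "0.1 -0.053 0 -0.39" --pt "0.107 -0.056 0 -0.52" --pt "0.107 -0.056 0 -0.65"

```text
time: 2.8
ee_pos: [0.591, -0.0334, 0.2306]
tcp_rot: [-180.0, 0.0, 61.9]
wrist_force: [-0.1, -0.7, -0.2]
opening: 0.0
grasp_force: 0.0
```

```bash
python3 - <<'E'
from h import *
o=bot.get_obs();print(o["time"],o["q"].round(1),o["ee_pos"].round(4),o["tcp_rot"].round(1),o["wrist_force"].round(2),o["opening"])
E
```

```text
2.8 [ -3.2  10.9  16.6  95.7   0.  114.9] [ 0.591  -0.0334  0.2306] [-180.     0.    61.9] [-0.13 -0.74 -0.22] 1.3002851036835718e-05
```

>>> arm_command --pt "0 0 0.02 -0.13" --pt "0 0 0.05 -0.26" --pt "0 0 0.07 -0.39" --pt "0 0 0.09 -0.47" --pt "0 0 0.1 -0.47"

```text
time: 3.3
ee_pos: [0.5896, -0.0348, 0.1293]
tcp_rot: [-179.9, -0.0, 88.5]
wrist_force: [0.1, 0.5, -0.3]
opening: 0.0003
grasp_force: 0.0
```

```bash
python3 - <<'E'
from h import *
o=bot.get_obs();print(o["time"],o["q"].round(1),o["ee_pos"].round(4),o["tcp_rot"].round(1),o["wrist_force"].round(2))
out=[]
for n,(x0,y0,w,h) in(("top",(225,190,140,140)),("scene",(230,160,190,190))):
    c=bot.camera(n);out.append(cv2.resize(c["color"][y0:y0+h,x0:x0+w],(400,400),interpolation=cv2.INTER_CUBIC))
cv2.imwrite("pics/ov2.png",np.hstack(out))
E
```

```text
3.3 [-3.4  9.8  4.2 84.5  0.  88.2] [ 0.5896 -0.0348  0.1293] [-179.9   -0.    88.5] [ 0.12  0.49 -0.25]
```

View pics/ov2.png

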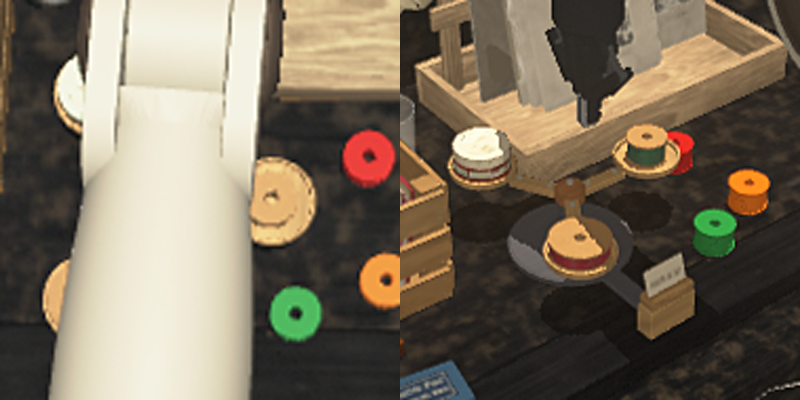

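>>> arm_command --pt "0 0 0.02 0" --pt "0 0 0.045 0" --pt "0 0 0.065 0" --pt "0 0 0.072 0" --pt "0 0 0.072 0"

```text
time: 3.9
ee_pos: [0.5902, -0.0349, 0.0594]
tcp_rot: [-180.0, -0.0, 88.3]
wrist_force: [-0.2, -0.3, 0.5]
opening: 0.0002
grasp_force: 0.0
```

>>> arm_command --pt "0 -0.002 0 0" --pt "0 -0.004 0 0" --pt "0 -0.006 0 0" --pt "0 -0.008 0 0" --pt "0 -0.01 0 0"

```text
time: 4.4
ee_pos: [0.5805, -0.0347, 0.0598]
tcp_rot: [179.9, 0.0, 88.4]
wrist_force: [0.4, -1.5, -0.4]
opening: 0.0001
grasp_force: 0.8
```

>>> arm_command --pt "-0.0008 -0.0016 0 0.035" --pt "-0.0015 -0.0032 0 0.07" --pt "-0.0021 -0.0048 0 0.105" --pt "-0.0027 -0.0065 0 0.14" --pt "-0.0032 -0.0082 0 0.175"

```text
time: 4.9
ee_pos: [0.5723, -0.0375, 0.0597]
tcp_rot: [179.9, -0.0, 78.3]
wrist_force: [2.3, 0.7, 0.8]
opening: 0.0001
grasp_force: 0.7
```

```bash
cat > look.py <<'E'
import sys
from h import *
H=np.array([.557,.0105])
o=bot.get_obs();p=o["ee_pos"];d=p[:2]-H;yaw=o["tcp_rot"][2]
t=R.from_euler('z',-yaw,degrees=True).apply([*d,0]);
print(round(o["time"],2),o["q"].round(1),p.round(4),"yaw",yaw.round(1),"F",o["wrist_force"].round(2),"tool p",t[0].round(4),-t[1].round(4))
print("finger ang",np.degrees(np.arctan2(d[1],d[0])).round(1),"r",np.hypot(*d).round(4))
c=bot.camera("scene");im=c["color"]
for q in("small_spool","wide_spool","pot"):
    for m in bot.mark_of("scene",q)[:4]:
        w=ray(c,m["location"],.075);e=w[:2]-H;r=np.hypot(*e)
        if .085<r<.125: print(q,round(m["confidence"],2),w.round(3),"ang",np.degrees(np.arctan2(e[1],e[0])).round(1),"r",r.round(3))
if len(sys.argv)>1: cv2.imwrite(f"pics/{sys.argv[1]}.png",cv2.resize(im[160:320,220:430],(788,600),interpolation=cv2.INTER_CUBIC))
E
python3 look.py a1
```

```text
4.9 [-3.8  8.2 -5.3 76.4  0.  98. ] [ 0.5723 -0.0375  0.0597] yaw 78.3 F [2.31 0.69 0.81] tool p -0.0439 0.0247
finger ang -72.4 r 0.0504
small_spool 0.59 [ 0.55  -0.093  0.075] ang -94.1 r 0.104
small_spool 0.58 [ 0.54  -0.108  0.075] ang -98.0 r 0.12
wide_spool 0.64 [0.484 0.078 0.075] ang 137.5 r 0.1
pot 0.68 [0.668 0.036 0.075] ang 13.0 r 0.114
```

View pics/a1.png

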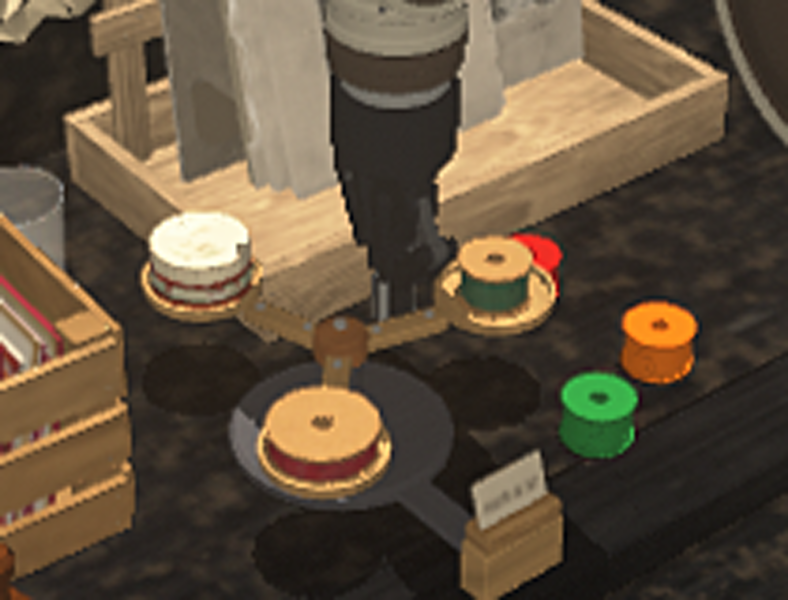

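The finger bears on the small-spool arm (bar at about (400,325) in the crop). The display has started turning and the products stand undisturbed. I'll continue in small steps.

>>> arm_command --pt "-0.0008 -0.0016 0.001 0.035" --pt "-0.0015 -0.0032 0.002 0.07" --pt "-0.0021 -0.0048 0.003 0.105" --pt "-0.0027 -0.0065 0.003 0.14" --pt "-0.0032 -0.0082 0.003 0.175"

```text
time: 5.6
ee_pos: [0.5636, -0.0391, 0.0564]
tcp_rot: [180.0, -0.0, 68.3]
wrist_force: [2.0, -0.1, 0.6]
opening: 0.0002
grasp_force: 0.7
```

>>> arm_command --pt "-0.0008 -0.0016 0 0.035" --pt "-0.0015 -0.0032 0 0.07" --pt "-0.0021 -0.0048 0 0.105" --pt "-0.0027 -0.0065 0 0.14" --pt "-0.0032 -0.0082 0 0.175"

```text
time: 6.1
ee_pos: [0.5548, -0.0389, 0.0563]
tcp_rot: [180.0, -0.0, 58.3]
wrist_force: [1.4, -0.3, 1.0]
opening: -0.0001
grasp_force: 0.6
```

```bash
python3 look.py a2
```

```text
6.1 [ -4.    6.   -8.2  75.8   0.  117.7] [ 0.5548 -0.0389  0.0563] yaw 58.3 F [ 1.36 -0.3   1.  ] tool p -0.0432 0.0241
finger ang -92.6 r 0.0495
small_spool 0.76 [ 0.509 -0.08   0.075] ang -118.3 r 0.102
small_spool 0.67 [ 0.53  -0.108  0.075] ang -103.0 r 0.121
wide_spool 0.86 [0.52  0.103 0.075] ang 111.6 r 0.099
pot 0.63 [0.666 0.007 0.075] ang -2.1 r 0.109
```

View pics/a2.png

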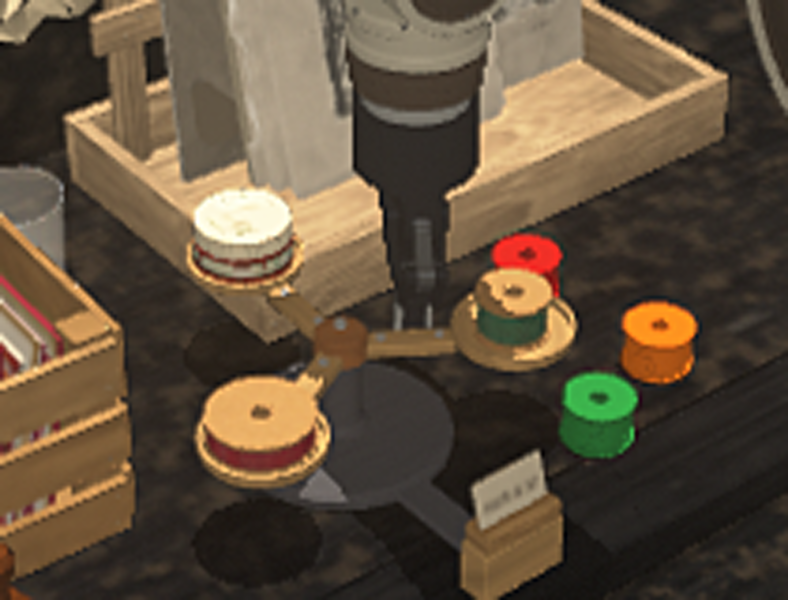

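>>> arm_command --pt "-0.0008 -0.0016 0 0.035" --pt "-0.0015 -0.0032 0 0.07" --pt "-0.0021 -0.0048 0 0.105" --pt "-0.0027 -0.0065 0 0.14" --pt "-0.0032 -0.0082 0 0.175"

```text
time: 6.8
ee_pos: [0.5461, -0.0374, 0.0563]
tcp_rot: [180.0, -0.0, 48.3]
wrist_force: [1.7, 0.3, -0.5]
opening: -0.0003
grasp_force: 0.6
```

>>> arm_command --pt "-0.0008 -0.0016 0 0.035" --pt "-0.0015 -0.0032 0 0.07" --pt "-0.0021 -0.0048 0 0.105" --pt "-0.0027 -0.0065 0 0.14" --pt "-0.0032 -0.0082 0 0.175"

```text
time: 7.3
ee_pos: [0.5378, -0.0344, 0.0563]
tcp_rot: [180.0, -0.0, 38.3]
wrist_force: [1.5, -0.5, -0.5]
opening: -0.0
grasp_force: 0.6
```

>>> arm_command --pt "-0.0008 -0.0016 0 0.035" --pt "-0.0015 -0.0032 0 0.07" --pt "-0.0021 -0.0048 0 0.105" --pt "-0.0027 -0.0065 0 0.14" --pt "-0.0032 -0.0082 0 0.175"

```text
time: 7.8
ee_pos: [0.5302, -0.03, 0.0563]
tcp_rot: [180.0, -0.0, 28.2]
wrist_force: [2.3, -1.1, -1.1]
opening: -0.0001
grasp_force: 0.6
```

>>> arm_command --pt "-0.0008 -0.0016 0 0.035" --pt "-0.0015 -0.0032 0 0.07" --pt "-0.0021 -0.0048 0 0.105" --pt "-0.0027 -0.0065 0 0.14" --pt "-0.0032 -0.0082 0 0.175"

```text
time: 8.3
ee_pos: [0.5235, -0.0243, 0.0563]
tcp_rot: [180.0, -0.0, 18.2]
wrist_force: [0.5, -0.6, 0.0]
opening: 0.0003
grasp_force: 0.6
```

```bash
python3 look.py a3
```

```text
8.3 [ -2.6   1.7 -12.7  75.6  -0.  159.2] [ 0.5235 -0.0243  0.0563] yaw 18.2 F [ 0.51 -0.63  0.04] tool p -0.0427 0.0226
finger ang -133.9 r 0.0483
small_spool 0.87 [ 0.468 -0.025  0.075] ang -158.0 r 0.096
small_spool 0.7 [ 0.542 -0.109  0.075] ang -97.3 r 0.121
wide_spool 0.81 [0.588 0.119 0.075] ang 74.2 r 0.113
pot 0.95 [ 0.65  -0.072  0.075] ang -41.6 r 0.124
```

View pics/a3.png

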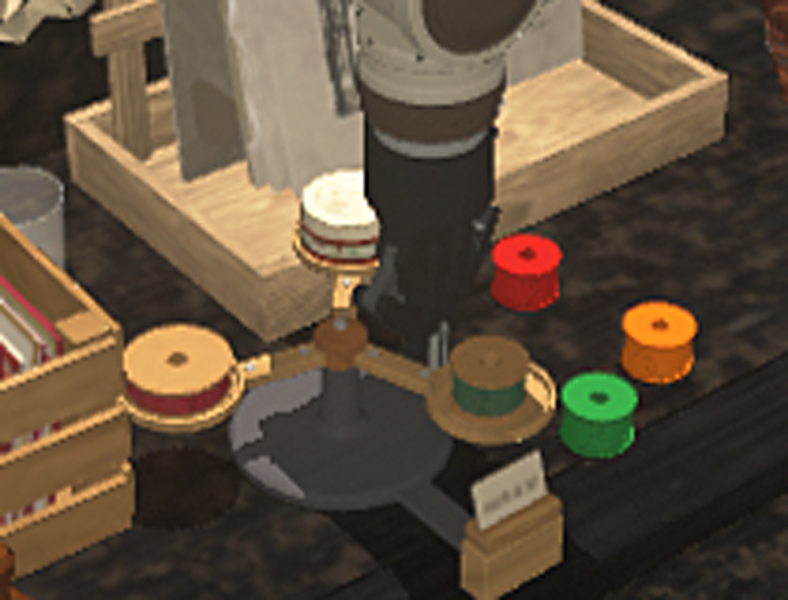

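>>> arm_command --pt "-0.0008 -0.0016 0 0.035" --pt "-0.0015 -0.0032 0 0.07" --pt "-0.0021 -0.0048 0 0.105" --pt "-0.0027 -0.0065 0 0.14" --pt "-0.0032 -0.0082 0 0.175"

```text
time: 9.0
ee_pos: [0.5177, -0.0176, 0.0562]
tcp_rot: [180.0, 0.0, 8.2]
wrist_force: [0.3, -0.9, -0.6]
opening: -0.0002
grasp_force: 0.7
```

>>> arm_command --pt "-0.0004 -0.0008 0 0.017" --pt "-0.0008 -0.0016 0 0.035" --pt "-0.0011 -0.0024 0 0.052" --pt "-0.0011 -0.0024 0 0.052" --pt "-0.0011 -0.0024 0 0.052"

```text
time: 9.5
ee_pos: [0.5162, -0.0151, 0.0563]
tcp_rot: [-180.0, 0.0, 5.2]
wrist_force: [-0.7, 0.7, -0.4]
opening: -0.0001
grasp_force: 0.0
```

```bash
python3 look.py; python3 - <<'E'
from h import *
c=bot.camera("scene");out=[]
im=c["color"];cv2.imwrite("pics/raw.png",im)
H=np.array([.557,.0105,0])
x0,y0,w,h=280,220,130,98;s=6
o=cv2.resize(im[y0:y0+h,x0:x0+w],None,fx=s,fy=s,interpolation=cv2.INTER_CUBIC)
D=lambda P:tuple(np.int32((proj(c,P)-[x0,y0]+.5)*s))
for a,col in((-172,(0,0,255)),(-175,(255,0,255)),(-178,(0,255,255))):
    u=np.array([np.cos(np.radians(a)),np.sin(np.radians(a)),0])
    t=np.linspace(0,6.3,60)
    cv2.polylines(o,[np.array([D(H+.105*u+[.023*np.cos(b),.023*np.sin(b),.105]) for b in t])],True,col,1)
    cv2.polylines(o,[np.array([D(H+.105*u+[.038*np.cos(b),.038*np.sin(b),.081]) for b in t])],True,col,1)
    cv2.line(o,D(H+[0,0,.075]),D(H+.159*u+[0,0,.075]),col,1)
cv2.imwrite("pics/ov3.png",o)
E
```

```text
9.5 [ -1.7   0.7 -13.7  75.6   0.  173.1] [ 0.5162 -0.0151  0.0563] yaw 5.2 F [-0.67  0.66 -0.37] tool p -0.0429 0.0218
finger ang -147.9 r 0.0481
small_spool 0.82 [0.459 0.008 0.075] ang -178.5 r 0.098
wide_spool 0.65 [0.617 0.101 0.075] ang 56.5 r 0.108
pot 0.44 [ 0.628 -0.074  0.075] ang -50.3 r 0.11
```

View pics/ov3.png

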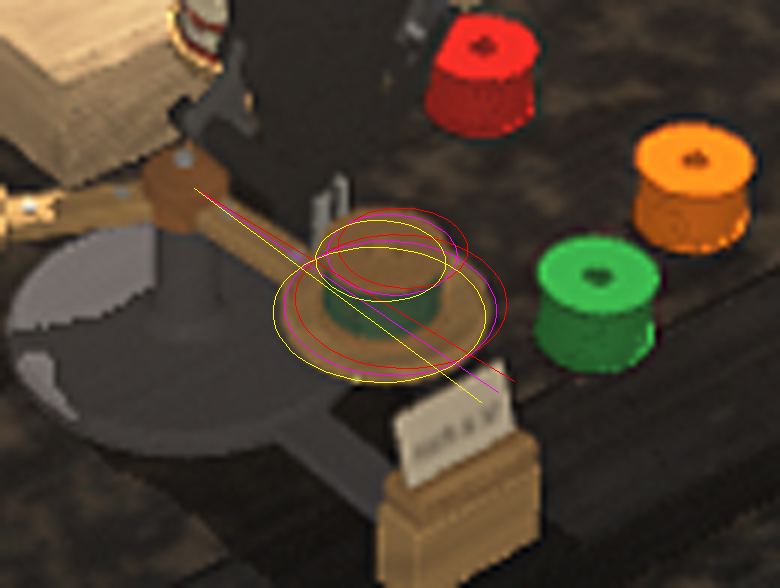

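>>> arm_command --pt "-0.0004 -0.0008 0 0.017" --pt "-0.0008 -0.0016 0 0.035" --pt "-0.0009 -0.002 0 0.044" --pt "-0.0009 -0.002 0 0.044" --pt "-0.0009 -0.002 0 0.044"

```text
time: 10.25
ee_pos: [0.5152, -0.0132, 0.0563]
tcp_rot: [-180.0, -0.0, 2.7]
wrist_force: [-0.6, -1.4, -0.5]
opening: 0.0001
grasp_force: 0.2
```

>>> arm_command --pt "0 0.004 0 0" --pt "0 0.009 0 0" --pt "0 0.013 0 0" --pt "0 0.013 -0.01 0" --pt "0 0.013 -0.03 0"

```text
time: 10.75
ee_pos: [0.515, -0.0265, 0.0859]
tcp_rot: [-180.0, 0.1, 2.7]
wrist_force: [0.5, -0.7, 0.7]
opening: 0.0002
grasp_force: 0.0
```

>>> arm_command --pt "0 0 -0.03 0" --pt "0 0 -0.07 0" --pt "0 0 -0.11 0" --pt "0 0 -0.14 0" --pt "0 0 -0.15 0"

```text
time: 11.25
ee_pos: [0.5166, -0.0263, 0.2406]
tcp_rot: [180.0, -0.3, 2.7]
wrist_force: [-0.1, -0.3, -0.4]
opening: -0.0001
grasp_force: 0.0
```

>>> arm_command --pt "0 0.03 0 0" --pt "0 0.07 0 0" --pt "0 0.115 0 0" --pt "0 0.16 0 0" --pt "0 0.2 0 0"

```text
time: 11.75
ee_pos: [0.5248, -0.228, 0.236]
tcp_rot: [-180.0, 0.0, 2.7]
wrist_force: [0.3, -0.2, 0.6]
opening: 0.0001
grasp_force: 0.0
```

```bash
python3 look.py; python3 - <<'E'
from h import *
c=bot.camera("top")
x0,y0,w,h=225,190,140,140;s=4
o=cv2.resize(c["color"][y0:y0+h,x0:x0+w],None,fx=s,fy=s,interpolation=cv2.INTER_CUBIC)
D=lambda P:tuple(np.int32((proj(c,P)-[x0,y0]+.5)*s))
H=np.array([.557,.0105,0]);a=np.radians(-178);u=np.array([np.cos(a),np.sin(a),0]);t=np.linspace(0,6.3,60)
for r,z in((.023,.105),(.038,.081)): cv2.polylines(o,[np.array([D(H+.105*u+[r*np.cos(b),r*np.sin(b),z]) for b in t])],True,(255,0,255),1)
cv2.line(o,D(H+[0,0,.075]),D(H+.159*u+[0,0,.075]),(255,0,255),1)
cv2.imwrite("pics/ov4.png",o)
for r in(300,305,310): print(ray(c,(279.2,r),.006).round(4))
E
```

```text
11.75 [-23.5   8.2  14.1  96.   -0.  153.9] [ 0.5248 -0.228   0.236 ] yaw 2.7 F [ 0.3  -0.21  0.57] tool p -0.0433 0.2367
finger ang -97.7 r 0.2407
small_spool 0.71 [ 0.53  -0.105  0.075] ang -103.4 r 0.118
small_spool 0.57 [0.462 0.004 0.075] ang -175.9 r 0.095
wide_spool 0.84 [0.608 0.109 0.075] ang 62.8 r 0.111
pot 0.58 [ 0.627 -0.083  0.075] ang -53.2 r 0.117
[0.4589 0.0086 0.006 ]
[0.446  0.0082 0.006 ]
[0.4332 0.0079 0.006 ]
```

View pics/ov4.png

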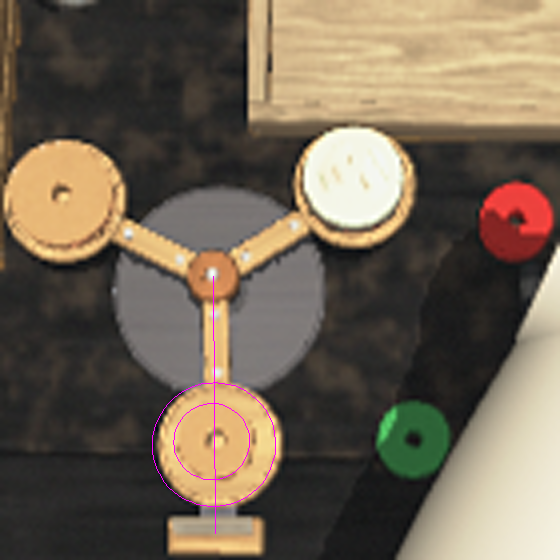

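```bash
python3 - <<'E'
from h import *
c=bot.camera("top")
g=cv2.resize(c["color"],None,fx=4,fy=4,interpolation=cv2.INTER_CUBIC)
hsv=cv2.cvtColor(g,cv2.COLOR_BGR2HSV)
m=((hsv[...,0]>5)&(hsv[...,0]<30)&(hsv[...,2]>110)).astype(np.uint8); m|=((hsv[...,2]>150)).astype(np.uint8)
m[:,:225*4]=0;m[:,335*4:]=0;m[:222*4]=0;m[317*4+2:]=0
mo=cv2.morphologyEx(m,cv2.MORPH_OPEN,cv2.getStructuringElement(cv2.MORPH_ELLIPSE,(45,45)))
cs,_=cv2.findContours(mo,cv2.RETR_EXTERNAL,cv2.CHAIN_APPROX_NONE)
for k in cs:
    (x,y),r=cv2.minEnclosingCircle(k);x,y=(x+.5)/4-.5,(y+.5)/4-.5
    p=ray(c,(x,y),.081);e=p[:2]-[.557,.0105]
    print("blob",round(x,1),round(y,1),"r",round(r/4,1),p.round(4),np.degrees(np.arctan2(e[1],e[0])).round(1),np.hypot(*e).round(3))
# block front top edge: left/right bounds per row (riser/block wood)
m2=((hsv[...,0]>5)&(hsv[...,0]<30)&(hsv[...,2]>110)&(hsv[...,1]>60))
for r in(320,322,324,326,327):
    xs=np.nonzero(m2[r*4+2,255*4:300*4])[0]
    if len(xs): print(r,xs.min()/4+255,xs.max()/4+255,ray(c,((xs.min()+xs.max())/8+255-.4,r),.055).round(4))
E
```

```text
blob 279.2 300.3 r 16.6 [0.4529 0.0039 0.081 ] -176.4 0.104
blob 277.6 258.2 r 6.7 [0.5574 0.011  0.081 ] 47.7 0.001
blob 240.6 239.6 r 15.5 [0.6025 0.1049 0.081 ] 64.2 0.105
blob 313.4 234.4 r 15.2 [ 0.6194 -0.0769  0.081 ] -54.5 0.107
320 267.0 290.5 [0.4056 0.0063 0.055 ]
322 267.0 290.5 [0.4007 0.0062 0.055 ]
324 267.0 290.5 [0.3958 0.006  0.055 ]
326 267.0 290.5 [0.3908 0.0059 0.055 ]
327 267.0 290.5 [0.3884 0.0058 0.055 ]
```

Products undisturbed; the small spool's arm stands at about −175.8°, price direction −178.4°. I'll go back and push about 2 mm more.

>>> arm_command --pt "0 -0.04 0 0" --pt "0 -0.085 0 0" --pt "0 -0.13 0 0" --pt "0 -0.17 0 0" --pt "0 -0.2 0 0"

```text
time: 12.55
ee_pos: [0.5151, -0.0228, 0.2367]
tcp_rot: [-180.0, -0.0, 2.9]
wrist_force: [-0.1, 0.3, -0.3]
opening: 0.0
grasp_force: 0.0
```

>>> arm_command --pt "0 0 0.0 0" --pt "0 0 0.04 0" --pt "0 0 0.08 0" --pt "0 0 0.12 0" --pt "0 0 0.15 0"

```text
time: 13.05
ee_pos: [0.5147, -0.0258, 0.0839]
tcp_rot: [-180.0, 0.1, 2.8]
wrist_force: [-0.0, -1.0, 0.7]
opening: 0.0
grasp_force: 0.0
```

>>> arm_command --pt "0 0 0.01 0" --pt "0 0 0.025 0" --pt "0 0 0.03 0" --pt "0 -0.004 0.03 0" --pt "0 -0.008 0.03 0"

```text
time: 13.55
ee_pos: [0.5161, -0.018, 0.0575]
tcp_rot: [180.0, -0.1, 2.7]
wrist_force: [0.1, 0.8, -0.6]
opening: -0.0002
grasp_force: 0.0
```

>>> arm_command --pt "0 -0.002 0 0" --pt "0 -0.004 0 0" --pt "0 -0.0055 0 0" --pt "0 -0.007 0 0" --pt "0 -0.007 0 0"

```text
time: 14.05
ee_pos: [0.5151, -0.0111, 0.0564]
tcp_rot: [-180.0, -0.0, 2.7]
wrist_force: [-0.1, 0.4, -0.3]
opening: -0.0001
grasp_force: 0.0
```

>>> arm_command --pt "0 0.004 0 0" --pt "0 0.009 0 0" --pt "0 0.013 0 0" --pt "0 0.015 -0.01 0" --pt "0 0.015 -0.03 0"

```text
time: 14.55
ee_pos: [0.5149, -0.0267, 0.0858]
tcp_rot: [-180.0, 0.1, 2.6]
wrist_force: [0.4, 0.3, 0.3]
opening: 0.0002
grasp_force: 0.0
```

>>> arm_command --pt "0 0 -0.03 0" --pt "0 0 -0.07 0" --pt "0 0 -0.11 0" --pt "0 0 -0.14 0" --pt "0 0 -0.15 0"

```text
time: 15.05
ee_pos: [0.5166, -0.0264, 0.2406]
tcp_rot: [180.0, -0.3, 2.7]
wrist_force: [-0.6, 0.6, -0.3]
opening: -0.0002
grasp_force: 0.0
```

>>> arm_command --pt "0 0.03 0 0" --pt "0 0.07 0 0" --pt "0 0.115 0 0" --pt "0 0.16 0 0" --pt "0 0.2 0 0"

```text
time: 15.55
ee_pos: [0.5247, -0.2281, 0.2359]
tcp_rot: [-180.0, 0.0, 2.7]
wrist_force: [1.1, 0.6, -0.2]
opening: 0.0002
grasp_force: 0.0
```

```bash
python3 - <<'E'
from h import *
print(bot.get_obs()["time"])
c=bot.camera("top")
g=cv2.resize(c["color"],None,fx=4,fy=4,interpolation=cv2.INTER_CUBIC)
cv2.imwrite("pics/ov5.png",g[190*4:330*4,225*4:365*4])
hsv=cv2.cvtColor(g,cv2.COLOR_BGR2HSV)
m=((hsv[...,0]>5)&(hsv[...,0]<30)&(hsv[...,2]>110)).astype(np.uint8); m|=((hsv[...,2]>150)).astype(np.uint8)
m[:,:225*4]=0;m[:,335*4:]=0;m[:222*4]=0;m[317*4+2:]=0
mo=cv2.morphologyEx(m,cv2.MORPH_OPEN,cv2.getStructuringElement(cv2.MORPH_ELLIPSE,(45,45)))
cs,_=cv2.findContours(mo,cv2.RETR_EXTERNAL,cv2.CHAIN_APPROX_NONE)
for k in cs:
    (x,y),r=cv2.minEnclosingCircle(k);x,y=(x+.5)/4-.5,(y+.5)/4-.5
    p=ray(c,(x,y),.081);e=p[:2]-[.557,.0105]
    print("blob",round(x,1),round(y,1),"r",round(r/4,1),p.round(4),np.degrees(np.arctan2(e[1],e[0])).round(1),np.hypot(*e).round(3))
E
```

```text
15.55
blob 277.9 300.5 r 16.4 [0.4523 0.0073 0.081 ] -178.2 0.105
blob 277.8 258.2 r 6.7 [0.5573 0.0105 0.081 ] -2.2 0.0
blob 241.7 238.2 r 15.6 [0.6062 0.1023 0.081 ] 61.8 0.104
blob 314.4 236.9 r 15.3 [ 0.6131 -0.0795  0.081 ] -58.1 0.106
```

View pics/ov5.png

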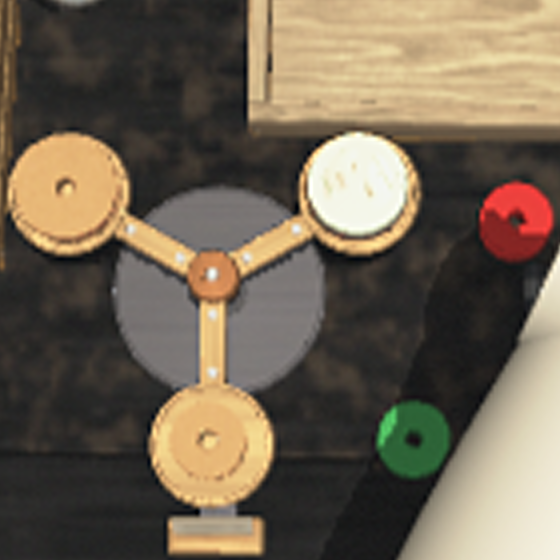

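The arm now stands at −178.1° against a target of about −178.4°. The small spool at (208,440) is directly behind the price block at (216,535), allowing for its height in the view. All products are in their trays and the robot is clear, so I'm handing in.

```bash
python3 -c "
from workcell import bot
print(bot.job_done())"
```

```text
the job is handed in; nothing more can be done
None
```

The display is turned so the small spool stands at rest right behind the price block (about 0.3° off by my top-camera measurement), the products were not touched or spilled, the robot is clear, and the job was handed in at about 16 s.

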